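# Hook the utensil arm into the slotted upright and press it down until it locks

## Robot

A 6-joint arm with a two-finger parallel gripper is mounted at the origin on the work surface. World frame = base frame: x ahead of the robot, y to its left, z up, the work surface at z = 0. Lengths are in m, angles in rad, forces in N, time in s.
With the tool pointing down it reaches from about 0.375 to 0.9 m from the base axis. Payload 3.1 kg.
Tool frame: the origin (TCP) lies at the centre of the arm's flange, where the gripper is bolted on; the fingertips stand 173 mm ahead of it and the grasp point (between the pads) lies 155 mm ahead of it; z points along the fingers, x is the direction in which the jaws open and shut, and the axes are right-handed (so a half turn about z gives the same grasp; the last joint's range is limited). The gripper opens to 85 mm and grips with 20 to 120 N. Pads are 22 mm wide; open, the fingers measure 114 mm over their backs; the gripper's body (76 mm by 85 mm) begins 54 mm behind the grasp point. The pads swing forward as they close: fully open they stand 13 mm farther back than shut.
Start: joints at [-1.335, 0.527, 1.433, -0, 1.181, -0.178], TCP at [0.251, -0.572, 0.405] pointing down, gripper open.
Joint ranges: [-3.08, 3.08], [-0.75, 2.2], [0.22, 2.44], [-1.43, 4.57], [0, 2.65], [-2.85, 2.85]. Speed limits (rad/s): [2.79, 2.79, 3.14, 3.14, 3.14, 3.14].

## Interface

Orientations are given as a unit quaternion [x, y, z, w].
In Python, from station import manip gives the robot as it stands.
- The arm moves only by the shell command python3 -m jog 'ROWS' [OPENING] [FORCE]. ROWS is JSON, a list that holds one entry, the list of rows, each a list of 4 numbers: the shift along the world's x, y, z in mm, then the turn about the world's z in degrees. A call has exactly 8 rows; each row shifts and turns the commanded pose from where the row before left it; what a row does not reach is not made up. A row lasts 1/8 s, in which the tool goes at most 62.5 mm and 10.7 degrees, less where a joint would pass 70% of its speed; a pose out of reach is approached as far as the arm can. A call is refused whole if a number of a shift passes 62.5 or a number of a turn 10.7, either way. A call with a gripper value outside its range is refused whole. OPENING is the opening in per cent of the stroke, from 0 (shut) to 100 (fully open), set as the call begins (- or left out, the last holds). The fingers move at their own pace and stop on an object; FORCE is the grip in N (left out, the last holds). Time passes only in rows, so rows that do not move let the fingers close, or fill a call up. It gives the time, the measured TCP pose, the force and the opening at its end, in the units of the state.
- manip.sense(): the state, without advancing time (a new reading comes with each control period).
- manip.snapshot(name): name is "side" or "top"; returns the picture (384x512x3 uint8, red, green, blue); there is no depth.
- manip.camera_info(name): a dict with "fx", "fy", "cx", "cy" (pixels), "k1" (the pictures are not rectified: a ray, as slopes to the right and down, at radius r is drawn at 1 + k1 r^2 times it, then the intrinsics apply), "R" (3x3) and "t" (3): a world point X has camera coordinates R X + t. Camera axes: x right, y down, z forward; pixel columns grow to the right and rows downward; lengths in m; the calibration is good to about 2 mm. A picture is of the moment at which its call begins. camera_info takes no time and is no camera call.
- manip.sign_off(): hands the job in, once; it reports no verdict.
The state is a dict: "t": time; "q": joint angles; "qd": joint speeds; "tau": joint torques, N m; "tcp_pos": TCP position; "tool_rot": TCP orientation; "force": force on the tool from outside, world axes, zero at the start; "ft_torque": the same for the moment, N m; "finger_gap": opening from 0.0 (shut) to 1.0 (fully open).
Only numpy, scipy, OpenCV 4.12 (cv2) and the standard library are available. Lean on these libraries where they do the work, as an engineer would, in place of code of your own. Each camera call takes 0.05 s, during which the arm holds its last target. There are 200 camera calls.

## Task

Take the blue-sleeved utensil arm with two claws out of its rack, hook both claws into the two slots of the slotted upright, and press it down with the gripper, gently, until the red spring catch clicks back out and holds the arm fully home. Then let go, without forcing the upright, and leave the other arm and the kitchen things where they are.

Things in the scene. Friction and masses are not known exactly. Their poses are not given: they have to be found in the camera images.
- bracket: Utensil arm, loose, about 0.3 kg: steel bar, blue sleeve, heel plate with two dark claws. Origin on the heel's rear face, middle line, at the underside of the upper claw's stem. x points the way the claws point, z up; the bar runs to -x. Bar 14 mm thick in y, x -8 to -135, z -20 to +14 mm, two 10 mm pegs on its far half. Starts level in the rack; lift it straight up 95 mm or more to clear the rack.
- bracket_grip (a point): Grip point of the arm, from above: middle of the blue sleeve, 45 mm behind the heel's rear face, 14 mm below the bar's top edge and 20 mm above its lower edge; close the fingers across the 14 mm thickness (the arm's y).
- claws (a point): Tip of the arm's upper hook. Claws are 8 mm wide in y. Upper stem: z 0 to 8 mm, x 0 to +11 mm in the arm's frame; its hook (x +6 to +11 mm) hangs to z -20 mm. The lower claw is the same, 46 mm lower.
- pin (a point): Middle of the cross pin (5 mm thick) at the heel's foot, at x -2.5, z -72.5 mm of the arm. Heel: x -8 to 0 mm, 24 mm wide, z -78 to +14 mm; below z -54 mm it is a fork of two prongs joined by this pin.
- rack: Fixed rack, black foot 150 by 170 mm, two grey cross saddles 10 mm thick at x +39 and -45 mm, 106 mm high, with 18 mm notches. Origin under its middle on the table. Two arms lie in it along its x axis, claws to +x, at y +40 and -40 mm, either one in either place; grips at x +10 mm, arm origins 110 mm above the table.
- upright: Fixed slotted upright: dark foot plate, grey channel, aluminium strip with two slots, one above the other. Origin on the table under the strip's front face, on its middle line. The slotted face is the plane x = 0 and looks to -x; x points into the upright, z up. Strip 4 mm thick, 40 mm wide, free room behind it; top of strip and channel 200 to 218 mm high.
- slots (a point): Middle of the bridge between the slots, at the lowest setting. Slots: 13 mm wide on the middle line, 32 mm tall, at the lowest setting z 160 to 192 and 114 to 146 mm. The strip with its slots and catch is height-adjustable and is clamped 2 to 18 mm above its lowest setting: no reading tells how much (nor moves this point), it must be felt or seen.
- seat (a point): Where the arm's origin would be when fully home at the strip's lowest setting (arm's x along the upright's x): on the slotted face, 160 mm above the table. The true hard stop is 2 to 18 mm higher. The arm enters level 22 mm above its true stop (2 mm more or less still fits) until the heel touches the strip, then goes straight down.
- catch (a point): At the lowest setting, tip of the red catch's nose (10 mm wide, 12 mm high, flat below, sloped above, z 91.5 to 103.5 mm, truly 2 to 18 mm higher). About 18 mm above the stop the arm's pin meets the slope; riding over it takes roughly 8 to 18 N. Then it clicks out and the claws meet the hard stop. Over 35 N between arm and upright counts as forcing.
- latch (a joint): Red spring catch in the strip. At 0 its nose stands 5 mm out of the slotted face; values grow (m, to about 0.003) as it is pushed back into the upright. A red tab at the back of the upright moves with it. It is back at 0 when it has clicked over the arm's pin.
- spare: Another arm in the rack, one claw, yellow sleeve: leave it. Frame as the utensil arm; bar to x -120 mm.
- bowl: Bystander: metal mixing bowl, about 150 mm wide and 70 mm tall. Leave it. Origin at its underside.
- mug: Bystander: dark green mug, 76 mm wide, 85 mm tall. Leave it. Origin at its underside.
- rolling_pin: Bystander: wooden rolling pin, 46 mm thick, 430 mm long. Leave it. Origin at its underside.
- brush: Bystander: hand brush lying flat. Leave it. Origin at its underside.
- spray: Bystander: green bottle with white cap, 68 mm wide, 170 mm tall. Leave it. Origin at its underside.
- scraper: Bystander: dough scraper, steel blade with dark wooden grip, lying flat, about 120 by 100 mm, 16 mm tall. Leave it. Origin at its underside.
Things that resemble listed ones, but are neither listed nor needed, are in the scene too. What is shaped like the upright but pink is not meant.

How it is judged:
By the outcome, as a careful person would: the job done as asked, in the order asked, and still so for the second after the job is handed in, with the robot touching nothing.
It also fails if it takes over 64 s, if anything falls off the work surface, if the arm or the gripper's body presses on something with over 40 N, if the wrist force passes 120 N, or if a joint passes its speed limit or range.

## Working session

There is one attempt and no reset: what is moved stays moved. The work goes in short steps, Python scripts to look and compute and a shell command to move; the robot and the scene stay as the last step left them, time stands still between calls to the robot, and variables do not carry over. Pictures are saved under pics/ and viewed, about 8 in all and at most 12, crops included, and the job is handed in when it is done.

```bash
mkdir -p pics; ls
python3 - <<'E'
from station import manip
import cv2,json
for n in("side","top"):
    cv2.imwrite(f"pics/{n}0.png",cv2.cvtColor(manip.snapshot(n),cv2.COLOR_RGB2BGR))
    c=manip.camera_info(n);print(n,c)
s=manip.sense();print(s)
E
```

```text
pics
side {'fx': 351.8666257337172, 'fy': 351.8666257337172, 'cx': 257.0247948503267, 'cy': 190.6507677486515, 'k1': -0.0424003484731321, 'R': array([[-0.99645573, -0.08410009,  0.00177549],
       [-0.06191776,  0.71901534, -0.69223055],
       [ 0.05694005, -0.68988703, -0.72167424]]), 't': array([0.55430566, 0.10149314, 1.10251874])}
top {'fx': 455.5838890889228, 'fy': 455.5838890889228, 'cx': 252.2030480289263, 'cy': 197.8460180098538, 'k1': -0.17984379620694413, 'R': array([[ 2.62794774e-02, -9.99654562e-01,  3.81441396e-04],
       [-9.77891854e-01, -2.57865494e-02, -2.07515243e-01],
       [ 2.07453395e-01,  5.08038369e-03, -9.78231710e-01]]), 't': array([-0.01058346,  0.54468121,  1.48037339])}
{'t': 0.1, 'q': array([-1.33550881e+00,  5.28376913e-01,  1.43379790e+00, -4.36526188e-05,
        1.18140372e+00, -1.78467211e-01]), 'qd': array([ 0.0011378 , -0.00055382, -0.00141721,  0.00026318, -0.0016748 ,
        0.00085105]), 'tau': array([-1.88347694e-04, -4.43304920e+01, -1.78586125e+01, -2.26395791e-04,
        3.90158864e-03, -1.31349549e-05]), 'tcp_pos': array([ 0.25124688, -0.57192804,  0.40382131]), 'tool_rot': array([ 8.37276500e-01, -5.46778819e-01, -7.35637317e-04, -6.67215117e-04]), 'force': array([-0.13840435,  0.08606593, -0.06238037]), 'ft_torque': array([-0.01087279, -0.00566283, -0.03351587]), 'finger_gap': 1.0023109612745789}
```

View pics/side0.png

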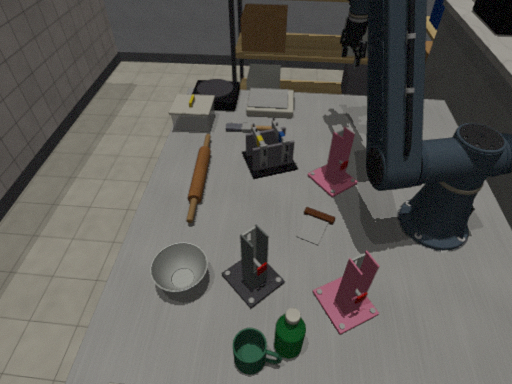

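View pics/top0.png

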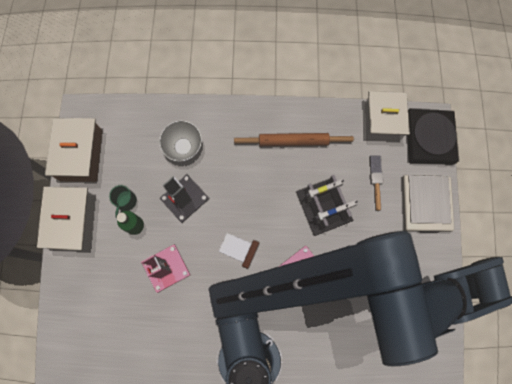

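Top: rack at (325,205) with the yellow sleeve near (322,189) and the blue near (333,212). The dark upright is at (185,197). Lookalikes are the pink uprights at (163,267) and (300,258) and the brush at (377,185). I choose the blue-sleeved arm in the rack and the dark upright, and check both in one close composite.

Run:
```python
import cv2,numpy as np
s=cv2.imread("pics/side0.png");t=cv2.imread("pics/top0.png")
def c(im,x,y,w,h): return cv2.resize(im[y:y+h,x:x+w],(400,300),interpolation=cv2.INTER_CUBIC)
cv2.imwrite("pics/c1.png",np.vstack([np.hstack([c(t,285,170,80,60),c(t,145,167,80,60)]),np.hstack([c(s,230,115,80,60),c(s,205,220,112,84)])]))
```

```text
(no output)
```

View pics/c1.png

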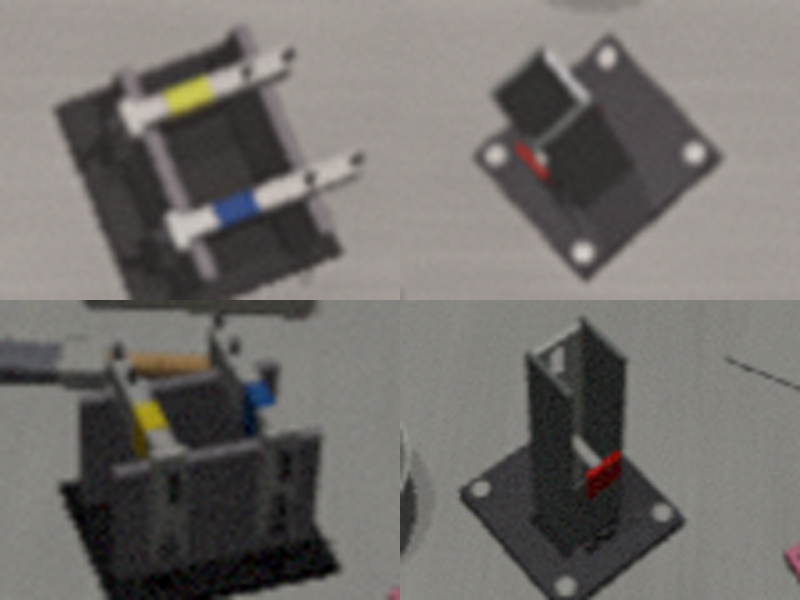

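```bash
cat > h.py <<'E'
import numpy as np,cv2
from station import manip
C={n:manip.camera_info(n) for n in("side","top")}
def proj(n,X):
    c=C[n];p=np.atleast_2d(X)@c["R"].T+c["t"];s=p[:,:2]/p[:,2:]
    s=s*(1+c["k1"]*(s**2).sum(1,keepdims=True))
    return s*[c["fx"],c["fy"]]+[c["cx"],c["cy"]]
def W(p,L):  # p=x,y,yaw ; local pts (mm) -> world m
    L=np.atleast_2d(L)/1000.;a=p[2];R=np.array([[np.cos(a),-np.sin(a),0],[np.sin(a),np.cos(a),0],[0,0,1]])
    return L@R.T+[p[0],p[1],0]
def grab(name):
    for n in("side","top"): cv2.imwrite(f"pics/{name}_{n}.png",cv2.cvtColor(manip.snapshot(n),cv2.COLOR_RGB2BGR))
E
cat > fit.py <<'E'
from h import *
from scipy.optimize import least_squares as LS
def px(x0,y0,k,pts): return np.array([[x0+(u+.5)/k-.5,y0+(v+.5)/k-.5] for u,v in pts])
# rack
t=px(285,170,5,[(362,157),(182,230),(292,54),(130,117),(238,206),(188,95),(55,106),(342,252)])
Lt=[(-80,40,124),(51,40,124),(-65,-40,124),(51,-40,124),(10,40,124),(10,-40,124),(75,-85,0),(-75,85,0)]
s=px(230,115,5,[(62,187),(340,272)]);Ls=[(-75,-85,0),(75,85,0)]
# side: left=+x, low=+y
Ls=[(75,-85,0)] and [(-75,-85,0),(75,85,0)]
f=lambda p:(proj("top",W(p,Lt))-t).ravel()
r=LS(f,[.6,-.2,1.95],loss="soft_l1");print("rack",r.x,np.degrees(r.x[2]));print(f(r.x).reshape(-1,2).round(1))
for c in [(75,85,0),(75,-85,0),(-75,85,0),(-75,-85,0)]: print("side foot",c,proj("side",W(r.x,c)).round(1))
print(s.round(1))
st=px(205,220,400/112,[(527-400,355-300),(583-400,318-300)])
tt=px(145,167,5,[(545-400,48),(592-400,98)])
def g(p):
    L=[(0,-20,p[3]*1e3),(0,20,p[3]*1e3)]
    return np.r_[(proj("side",W(p,L))-st).ravel(),(proj("top",W(p,L))-tt).ravel()]
for sgn in(1,):
    r=LS(g,[.6,.15,2.36,.2]);print("upr",r.x,np.degrees(r.x[2]));print(g(r.x).reshape(-1,2).round(1))
p=r.x
for L in [(0,0,0),(0,0,200),(20,0,100)]: print(L,proj("top",W(p,L)),proj("side",W(p,L)))
E
python3 fit.py
```

```text
rack [ 0.53517658 -0.24884103  1.97182304] 112.97713808953084
[[ 0.2 -0.1]
 [-0.5 -0.1]
 [ 0.2 -0.2]
 [ 0.3 -0.1]
 [-0.1  0.1]
 [ 0.2 -0.2]
 [-0.4  0.6]
 [ 0.1  0.2]]
side foot (75, 85, 0) [[297.4 169.1]]
side foot (75, -85, 0) [[252.6 179.2]]
side foot (-75, 85, 0) [[282.5 144.3]]
side foot (-75, -85, 0) [[240.7 153. ]]
[[242.  152. ]
 [297.6 169. ]]
upr [0.55865281 0.23235808 2.33671073 0.20552884] 133.88366286434527
[[ 0.9 -1. ]
 [-1.4  0.8]
 [ 0.4  0.7]
 [-0.7 -0. ]]
(0, 0, 0) [[187.36631528 195.68293859]] [[249.1299148  274.96421314]]
(0, 0, 200) [[178.43896046 181.96305206]] [[247.88957011 231.13851148]]
(20, 0, 100) [[178.61880181 193.2481909 ]] [[253.42635563 260.01903999]]
```

```bash
cat > fit2.py <<'E'
from h import *
from scipy.optimize import least_squares as LS
def px(x0,y0,k,pts): return np.array([[x0+(u+.5)/k-.5,y0+(v+.5)/k-.5] for u,v in pts])
st=px(205,220,400/112,[(127,55),(183,18),(62,195),(285,222)])
tt=px(145,167,5,[(145,48),(192,98),(210,35),(322,157),(187,280),(75,155)])
def pts(p):
    x,y,a,z,w,A,B,d=p[:8];z*=1e3
    F=[(d-A,-B,6),(d-A,B,6),(d+A,B,6),(d+A,-B,6)]
    return [(0,-w,z),(0,w,z)],F
def g(p):
    S,F=pts(p)
    return np.r_[(proj("side",W(p,S+[F[0],F[2]]))-st).ravel(),(proj("top",W(p,S+F))-tt).ravel()]
# side: leftmost foot corner & rightmost
r=LS(g,[.56,.23,2.34,.205,22,60,50,0],x_scale=[.1,.1,.1,.1,10,10,10,10],loss="soft_l1");p=r.x
if __name__=="__main__":
    print(p.round(4),np.degrees(p[2]));print(g(p).reshape(-1,2).round(1))
    out=[]
    for n,(x0,y0,w,h) in dict(top=(160,165,56,84),side=(222,220,56,84)).items():
        k=7;im=cv2.resize(cv2.imread(f"pics/{n}0.png")[y0:y0+h,x0:x0+w],None,fx=k,fy=k,interpolation=cv2.INTER_CUBIC)
        im=cv2.convertScaleAbs(im,alpha=1.4,beta=20)
        def dr(L,c):
            q=(proj(n,W(p,L))-[x0,y0]+.5)*k
            cv2.polylines(im,[np.int32(q*8).reshape(-1,1,2)],False,c,1,cv2.LINE_AA,3)
        S,F=pts(p);dr(F+F[:1],(0,255,0));Z=p[3]*1e3;dr([(0,-20,Z),(0,20,Z)],(0,255,255));dr([(0,0,Z),(0,0,0)],(255,0,255))
        hh=Z-200
        dr([(4,-6.5,160+hh),(4,6.5,160+hh),(4,6.5,192+hh),(4,-6.5,192+hh),(4,-6.5,160+hh)],(255,255,0))
        out.append(im)
    o=np.hstack(out);print(o.shape);cv2.imwrite("pics/ov1.png",o)
E
python3 fit2.py
```

```text
[ 0.5586  0.2323  2.344   0.2053 23.0516 63.5057 59.663  14.7907] 134.30072973003334
[[-0.1 -0.3]
 [-0.4  0.1]
 [-0.8 -0.4]
 [-0.2 -0.7]
 [-0.2  0.1]
 [ 0.1  0.7]
 [-0.1  0.5]
 [-0.2  0.3]
 [-0.5  0.1]
 [-0.1  0.4]]
(588, 784, 3)
```

View pics/ov1.png

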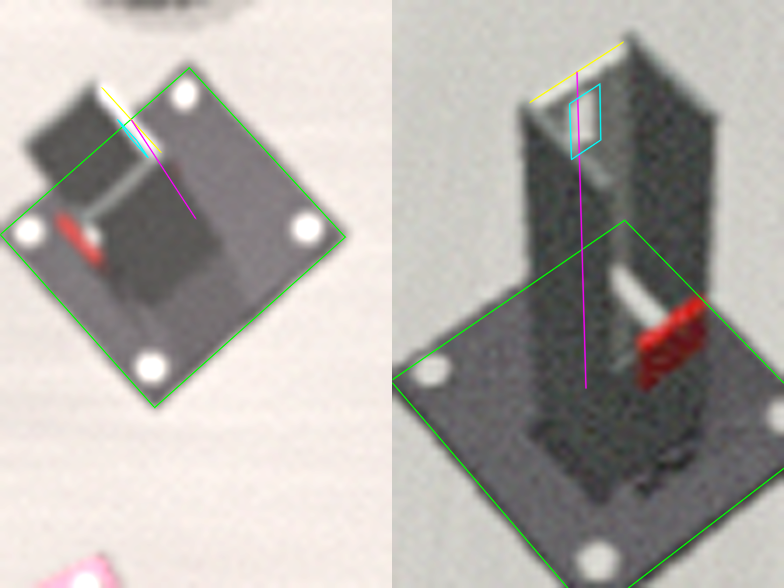

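The overlay fits. The strip's front top edge lies on the yellow line in both views, with top z near 205 mm. The visible slot falls in the cyan box.

Run:
```python
from h import *
r=[.53518,-.24884,1.97182];u=[.5586,.2323,2.344]
print("grip",W(r,(10,40,110)));a=112.98
print("heading rack",np.cos(r[2]),np.sin(r[2]),"upr",np.cos(u[2]),np.sin(u[2]))
for d in(-45,-65,-80,-100): print(d,W(u,(d,0,182)))
q=manip.sense()["tool_rot"];print(np.degrees(2*np.arctan2(q[1],q[0])))
```

```text
grip [[ 0.49444991 -0.25524782  0.11      ]]
heading rack -0.39036100356675185 0.920661874356899 upr -0.6984316134723678 0.7156767994719299
-45 [[0.59002942 0.20009454 0.182     ]]
-65 [[0.60399805 0.18578101 0.182     ]]
-80 [[0.61447453 0.17504586 0.182     ]]
-100 [[0.62844316 0.16073232 0.182     ]]
-66.29264867527164
```

```bash
python3 -m jog '[[[30,39,0,10.7],[30,39,0,10.7],[30,39,0,10.7],[30,40,0,10.7],[31,40,0,10.7],[31,40,0,10.7],[31,40,0,10.7],[30.2,39.7,0,10.7]]]' 60 40; python3 -m jog '[[[0,0,-20,3.7],[0,0,-30,0],[0,0,-20,0],[0,0,0,0],[0,0,0,0],[0,0,0,0],[0,0,0,0],[0,0,0,0]]]'
python3 - <<'E'
from h import *
s=manip.sense();q=s["tool_rot"];print(s["q"].round(2),np.degrees(2*np.arctan2(q[1],q[0])),q.round(4))
grab("m1")
o=[]
for n,(x0,y0,w,h) in dict(top=(280,165,80,120),side=(225,90,80,120)).items():
    o.append(cv2.resize(cv2.imread(f"pics/m1_{n}.png")[y0:y0+h,x0:x0+w],None,fx=5,fy=5,interpolation=cv2.INTER_CUBIC))
cv2.imwrite("pics/m1.png",np.hstack(o))
E
```

```text
t: 1.1
tcp_pos: [0.4953, -0.254, 0.4044]
tool_rot: [0.985, 0.171, -0.0, -0.0]
force: [1.3, 0.2, -0.2]
finger_gap: 0.603
t: 2.1
tcp_pos: [0.4946, -0.2556, 0.3352]
tool_rot: [0.98, 0.199, 0.0, 0.0]
force: [-0.5, -0.1, -0.1]
finger_gap: 0.6
[-0.68  0.53  1.67  0.    0.94 -1.08] 23.004076712097536 [9.799e-01 1.994e-01 3.000e-04 3.000e-04]
```

View pics/m1.png

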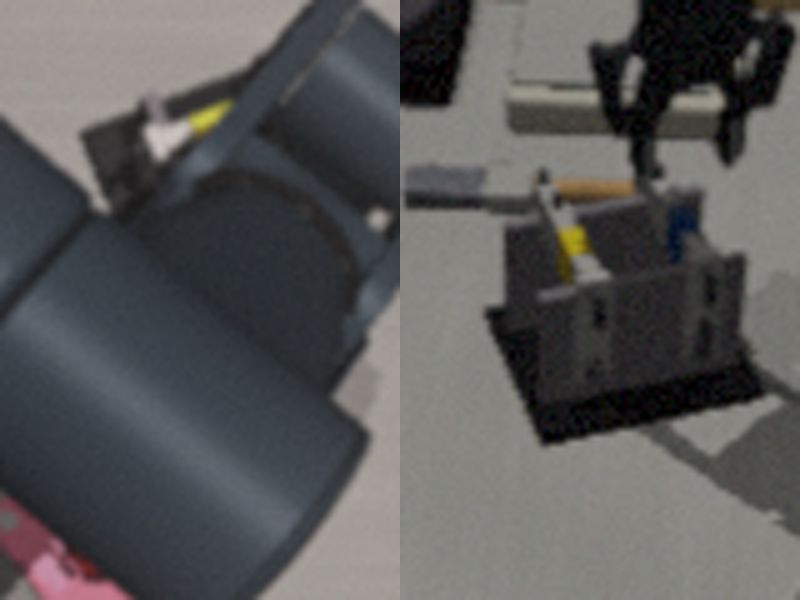

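The fingers at (650,170) and (735,155) in the crop straddle the blue sleeve at (683,235). I'll descend and grip.

```bash
python3 -m jog '[[[0,0,-20,0],[0,0,-20,0],[0,0,-15,0],[0,0,-10,0],[0,0,-5,0],[0,0,0,0],[0,0,0,0],[0,0,0,0]]]'; python3 -m jog '[[[0,0,0,0],[0,0,0,0],[0,0,0,0],[0,0,0,0],[0,0,0,0],[0,0,0,0],[0,0,0,0],[0,0,0,0]]]' 0 70
```

```text
t: 3.2
tcp_pos: [0.4947, -0.2556, 0.2652]
tool_rot: [0.98, 0.199, 0.0, 0.0]
force: [-0.3, 0.3, -0.3]
finger_gap: 0.601
t: 4.2
tcp_pos: [0.4946, -0.2555, 0.2651]
tool_rot: [0.98, 0.199, 0.0, 0.0]
force: [-0.9, -0.0, 4.7]
finger_gap: 0.155
```

```bash
python3 -m jog '[[[0,0,5,0],[0,0,15,0],[0,0,25,0],[0,0,30,0],[0,0,30,0],[0,0,15,0],[0,0,0,0],[0,0,0,0]]]'; python3 -m jog '[[[15,50,0,0],[15,52,0,3],[20,52,0,3],[20,52,0,3],[20,52,0,3],[20,52,0,3],[15,50,0,3],[9,40,0,3.3]]]'; python3 -m jog '[[[0,0,0,0],[0,0,0,0],[0,0,0,0],[0,0,0,0],[0,0,0,0],[0,0,0,0],[0,0,0,0],[0,0,0,0]]]';python3 - <<'E'
from h import *
s=manip.sense();q=s["tool_rot"];print(s["q"].round(2),s["tcp_pos"],np.degrees(2*np.arctan2(q[1],q[0])),q.round(4),s["force"],s["ft_torque"])
grab("m2")
o=[]
for n,(x0,y0,w,h) in dict(top=(150,140,100,150),side=(190,170,100,150)).items():
    o.append(cv2.resize(cv2.imread(f"pics/m2_{n}.png")[y0:y0+h,x0:x0+w],None,fx=4,fy=4,interpolation=cv2.INTER_CUBIC))
cv2.imwrite("pics/m2.png",np.hstack(o))
E
```

```text
t: 5.2
tcp_pos: [0.4941, -0.2552, 0.3836]
tool_rot: [0.98, 0.199, -0.001, -0.001]
force: [0.4, -0.2, -2.6]
finger_gap: 0.154
t: 6.2
tcp_pos: [0.6286, 0.1467, 0.3826]
tool_rot: [0.926, 0.378, -0.001, -0.001]
force: [0.7, -0.2, -3.2]
finger_gap: 0.154
t: 7.2
tcp_pos: [0.6285, 0.1445, 0.3848]
tool_rot: [0.926, 0.377, 0.0, 0.0]
force: [-0.8, 0.2, -3.1]
finger_gap: 0.156
[ 0.05  0.58  1.4  -0.    1.17 -0.72] [0.62851366 0.14449592 0.38475748] 44.309977507048224 [0.9262 0.3771 0.     0.    ] [-0.75067782  0.24075264 -3.05139957] [ 0.00443629  0.03804696 -0.02611426]
```

View pics/m2.png

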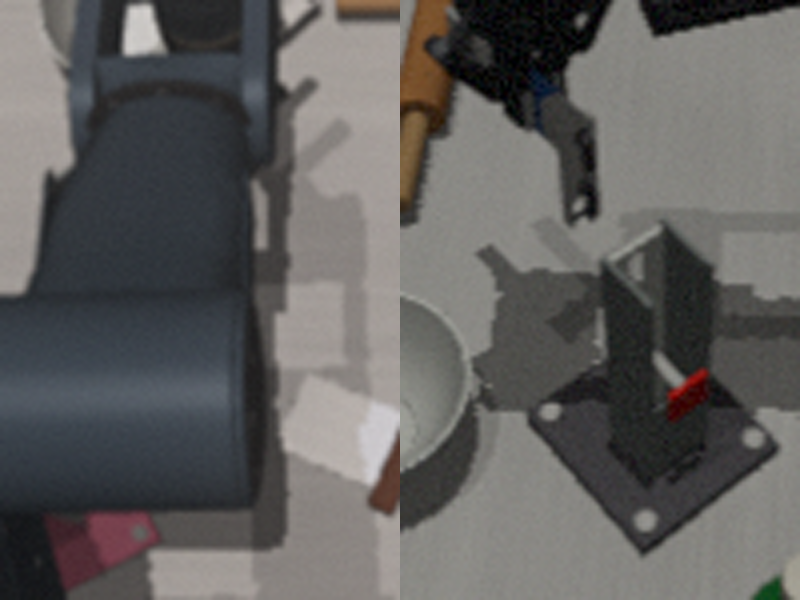

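```bash
python3 -m jog '[[[0,0,25,0],[0,0,30,0],[0,0,20,0],[-10,14,0,0],[-15,22,0,0],[-10,15,0,0],[-4.5,6,0,0],[0,0,-10,0]]]'; python3 -m jog '[[[0,0,-2,0],[0,0,-1,0],[0,0,0,0],[0,0,0,0],[0,0,0,0],[0,0,0,0],[0,0,0,0],[0,0,0,0]]]'
```

```text
t: 8.3
tcp_pos: [0.5888, 0.2024, 0.4499]
tool_rot: [0.926, 0.378, 0.001, 0.0]
force: [-0.6, 0.5, -2.9]
finger_gap: 0.151
t: 9.3
tcp_pos: [0.589, 0.2015, 0.4467]
tool_rot: [0.926, 0.377, 0.0, 0.0]
force: [1.4, 0.1, -2.9]
finger_gap: 0.15
```

```bash
cat > ovl.py <<'E'
import sys
from h import *
nm=sys.argv[1];x0,y0,w,h,k=map(int,sys.argv[2:7])
s=manip.sense();q=s["tool_rot"];a=2*np.arctan2(q[1],q[0])+np.pi/2
T=s["tcp_pos"];d=np.array([np.cos(a),np.sin(a)]);o=T[:2]+.045*d
p=[o[0],o[1],a];oz=(T[2]-.1551)*1e3
u=[.5586,.2323,2.344];c,sn=np.cos(u[2]),np.sin(u[2]);v=o-u[:2]
print("origin in upright mm",np.round([1e3*(c*v[0]+sn*v[1]),1e3*(-sn*v[0]+c*v[1]),oz],1),"yaw err",np.degrees(a-u[2]).round(2),"F",s["force"].round(1),"tau",s["ft_torque"].round(2),"gap",s["finger_gap"].round(3))
im=cv2.cvtColor(manip.snapshot("side"),cv2.COLOR_RGB2BGR);cv2.imwrite(f"pics/{nm}_raw.png",im)
raw=cv2.resize(im[y0:y0+h,x0:x0+w],None,fx=k,fy=k,interpolation=cv2.INTER_CUBIC);raw=cv2.convertScaleAbs(raw,alpha=1.4,beta=20);im=raw.copy()
def dr(P,L,col):
    z=(proj("side",W(P,L))-[x0,y0]+.5)*k
    cv2.polylines(im,[np.int32(z*8).reshape(-1,1,2)],False,col,1,cv2.LINE_AA,3)
dr(p,[(0,-12,oz+14),(0,12,oz+14),(0,12,oz-78),(0,-12,oz-78),(0,-12,oz+14)],(0,255,0))
for dz in(0,-46): dr(p,[(11,-4,oz+8+dz),(11,4,oz+8+dz),(11,4,oz-20+dz),(11,-4,oz-20+dz),(11,-4,oz+8+dz)],(0,255,255))
dr(u,[(0,-20,205),(0,20,205)],(255,0,255))
cv2.imwrite(f"pics/{nm}.png",np.hstack([raw,im]))
E
python3 ovl.py o1 215 170 56 84 7
```

```text
Traceback (most recent call last):
  File "ovl.py", line 8, in <module>
    print("origin in upright mm",np.round([1e3*(c*v[0]+sn*v[1]),1e3*(-sn*v[0]+c*v[1]),oz],1),"yaw err",np.degrees(a-u[2]).round(2),"F",s["force"].round(1),"tau",s["ft_torque"].round(2),"gap",s["finger_gap"].round(3))
                                                                                                                                                                                               ^^^^^^^^^^^^^^^^^^^^^
AttributeError: 'float' object has no attribute 'round'
```

```bash
sed -i 's/s\["finger_gap"\].round(3)/round(s["finger_gap"],3)/' ovl.py; python3 ovl.py o1 215 170 56 84 7
```

```text
origin in upright mm [  1.7  -0.3 291.6] yaw err 0.01 F [ 1.4  0.1 -2.9] tau [0.03 0.   0.05] gap 0.15
```

View pics/o1.png

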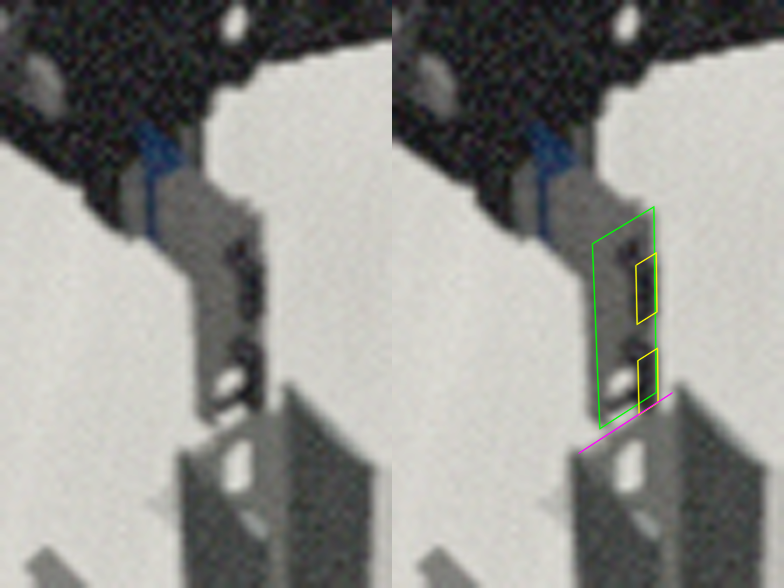

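The held arm hangs just above the strip: heel bottom near (205,420), strip top left corner (183,450), slot patch (237,465). The overlay agrees to about 0.5 px. Now I'll feel for the strip top.

```bash
for i in 1 2; do python3 -m jog '[[[0,0,-1,0],[0,0,-1,0],[0,0,0,0],[0,0,0,0],[0,0,0,0],[0,0,0,0],[0,0,0,0],[0,0,0,0]]]' | tr '\n' ' '; done
```

```text
t: 10.35 tcp_pos: [0.589, 0.2015, 0.4447] tool_rot: [0.926, 0.377, 0.0, 0.0] force: [0.4, -0.1, -2.6] finger_gap: 0.148 t: 11.35 tcp_pos: [0.589, 0.2015, 0.4427] tool_rot: [0.926, 0.377, -0.0, -0.0] force: [-0.7, -0.1, -1.7] finger_gap: 0.155
```

```bash
python3 -m jog '[[[0,0,-1,0],[0,0,-0.5,0],[0,0,0,0],[0,0,0,0],[0,0,0,0],[0,0,0,0],[0,0,0,0],[0,0,0,0]]]' | tr '\n' ' '
```

```text
t: 12.35 tcp_pos: [0.589, 0.2015, 0.4412] tool_rot: [0.926, 0.377, 0.0, 0.0] force: [1.2, -0.1, -2.1] finger_gap: 0.154
```

```bash
for i in 1 2; do python3 -m jog '[[[0,0,-1,0],[0,0,-0.5,0],[0,0,0,0],[0,0,0,0],[0,0,0,0],[0,0,0,0],[0,0,0,0],[0,0,0,0]]]' | tr '\n' ' ';done
```

```text
t: 13.35 tcp_pos: [0.589, 0.2015, 0.4397] tool_rot: [0.926, 0.377, -0.0, 0.0] force: [0.2, 0.3, -2.5] finger_gap: 0.149 t: 14.35 tcp_pos: [0.589, 0.2015, 0.4382] tool_rot: [0.926, 0.377, -0.0, 0.0] force: [0.1, 0.5, -2.9] finger_gap: 0.15
```

```bash
for i in 1 2; do python3 -m jog '[[[-0.5,0.5,-0.5,0],[-0.5,0.5,-0.5,0],[0,0,-0.5,0],[0,0,0,0],[0,0,0,0],[0,0,0,0],[0,0,0,0],[0,0,0,0]]]' | tr '\n' ' ';done
```

```text
t: 15.35 tcp_pos: [0.5881, 0.2024, 0.437] tool_rot: [0.926, 0.377, 0.0, 0.0] force: [-0.6, -0.5, 1.3] finger_gap: 0.154 t: 16.35 tcp_pos: [0.5876, 0.2029, 0.4369] tool_rot: [0.926, 0.377, 0.001, 0.001] force: [-0.6, -3.4, 7.0] finger_gap: 0.149
```

Contact at TCP z ≈ 0.437 (about 4 N, then 10 N) puts the strip top near 204 mm, so h ≈ 4. The picture said about 5. I'll back off and drop to entry height.

```bash
python3 -m jog '[[[0,0,5,0],[6,-6,0,0],[10,-10,0,0],[7,-7.5,-5,0],[0,0,-25,0],[0,0,-30,0],[0,0,-25,0],[0,0,-14,0]]]'|tr '\n' ' '; python3 -m jog '[[[0,0,0,0],[0,0,0,0],[0,0,0,0],[0,0,0,0],[0,0,0,0],[0,0,0,0],[0,0,0,0],[0,0,0,0]]]'|tr '\n' ' '; python3 ovl.py o2 215 190 56 84 7
```

```text
t: 17.35 tcp_pos: [0.61, 0.1794, 0.3389] tool_rot: [0.926, 0.377, -0.002, -0.0] force: [1.3, -0.6, -1.3] finger_gap: 0.15 t: 18.35 tcp_pos: [0.61, 0.18, 0.3412] tool_rot: [0.926, 0.377, -0.0, -0.0] force: [0.5, -0.2, -2.4] finger_gap: 0.155 origin in upright mm [-28.4  -0.3 186.1] yaw err 0.01 F [ 0.5 -0.2 -2.4] tau [-0.01  0.03  0.02] gap 0.155
```

View pics/o2.png

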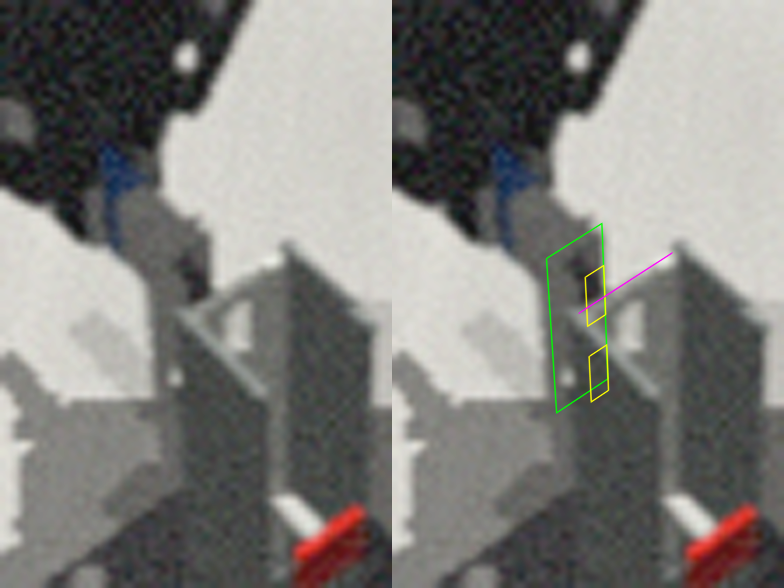

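```bash
python3 -m jog '[[[-2.5,2,0,0],[-3,3,0,0],[-2.8,2.5,0,0],[-2,2,0,0],[0,0,0,0],[0,0,0,0],[0,0,0,0],[0,0,0,0]]]'|tr '\n' ' '; for i in 1 2; do python3 -m jog '[[[-0.7,0.7,0,0],[-0.7,0.7,0,0],[-0.4,0.4,0,0],[0,0,0,0],[0,0,0,0],[0,0,0,0],[0,0,0,0],[0,0,0,0]]]'|tr '\n' ' ';done
```

```text
t: 19.4 tcp_pos: [0.5998, 0.1894, 0.3412] tool_rot: [0.926, 0.377, -0.0, 0.0] force: [0.5, 0.2, -2.9] finger_gap: 0.151 t: 20.4 tcp_pos: [0.5979, 0.1913, 0.3412] tool_rot: [0.926, 0.377, -0.0, -0.0] force: [-0.1, -0.3, -2.0] finger_gap: 0.151 t: 21.4 tcp_pos: [0.5962, 0.1931, 0.3412] tool_rot: [0.926, 0.377, 0.0, 0.0] force: [-1.0, 0.4, -2.0] finger_gap: 0.151
```

```bash
for i in 1 2; do python3 -m jog '[[[-0.7,0.7,0,0],[-0.7,0.7,0,0],[-0.4,0.4,0,0],[0,0,0,0],[0,0,0,0],[0,0,0,0],[0,0,0,0],[0,0,0,0]]]'|tr '\n' ' ';done
```

```text
t: 22.4 tcp_pos: [0.5943, 0.1949, 0.3412] tool_rot: [0.926, 0.377, -0.0, -0.0] force: [0.5, 0.6, -2.5] finger_gap: 0.152 t: 23.4 tcp_pos: [0.5925, 0.1967, 0.3412] tool_rot: [0.926, 0.377, 0.0, -0.0] force: [0.2, -0.4, -2.5] finger_gap: 0.151
```

```bash
for i in 1 2; do python3 -m jog '[[[-0.7,0.7,0,0],[-0.7,0.7,0,0],[-0.4,0.4,0,0],[0,0,0,0],[0,0,0,0],[0,0,0,0],[0,0,0,0],[0,0,0,0]]]'|tr '\n' ' ';done; python3 ovl.py o3 215 190 56 84 7
```

```text
t: 24.4 tcp_pos: [0.5909, 0.1983, 0.3413] tool_rot: [0.926, 0.377, 0.0, 0.0] force: [2.0, -3.3, -2.6] finger_gap: 0.151 t: 25.4 tcp_pos: [0.5904, 0.1989, 0.3415] tool_rot: [0.926, 0.377, 0.001, 0.002] force: [4.8, -7.4, -4.7] finger_gap: 0.152 origin in upright mm [ -1.1   0.7 186.4] yaw err 0.04 F [ 4.8 -7.4 -4.7] tau [-1.12 -0.79  0.08] gap 0.152
```

View pics/o3.png

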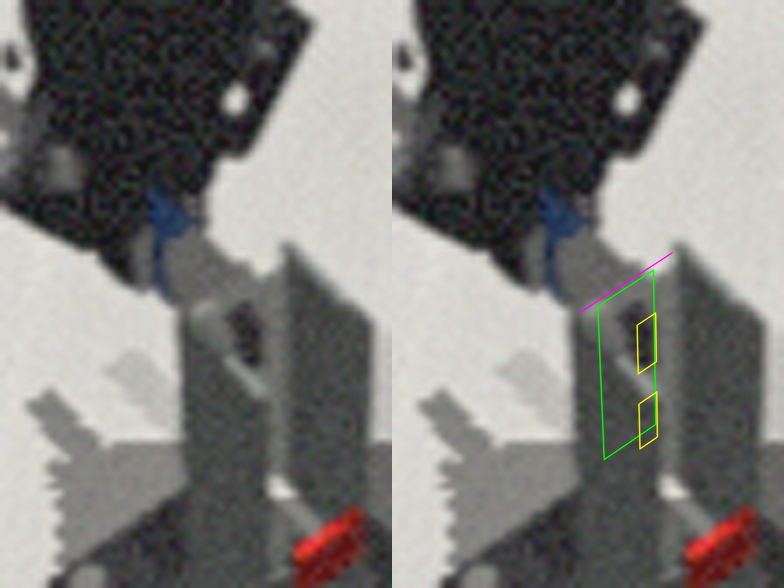

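The upper claw shows dark through the slot at crop (243,330). Reaction is about 8 N at x ≈ -1 mm, so the heel is on the strip and both claws are in. I'll ease the push and go down.

```bash
python3 -m jog '[[[0.9,-0.9,0,0],[0,0,0,0],[0,0,-1,0],[0,0,-1,0],[0,0,0,0],[0,0,0,0],[0,0,0,0],[0,0,0,0]]]' 0 110|tr '\n' ' '; for i in 1 ; do python3 -m jog '[[[0,0,-1,0],[0,0,-1,0],[0,0,-1,0],[0,0,0,0],[0,0,0,0],[0,0,0,0],[0,0,0,0],[0,0,0,0]]]'|tr '\n' ' ';done
```

```text
t: 26.45 tcp_pos: [0.5908, 0.1988, 0.3402] tool_rot: [0.926, 0.377, 0.001, 0.001] force: [2.5, -4.9, 0.5] finger_gap: 0.143 t: 27.45 tcp_pos: [0.591, 0.199, 0.3374] tool_rot: [0.926, 0.377, 0.002, 0.001] force: [3.4, -3.9, -0.4] finger_gap: 0.149
```

```bash
for i in 1 2; do python3 -m jog '[[[0,0,-1,0],[0,0,-1,0],[0,0,-0.5,0],[0,0,0,0],[0,0,0,0],[0,0,0,0],[0,0,0,0],[0,0,0,0]]]'|tr '\n' ' ';done
```

```text
t: 28.45 tcp_pos: [0.591, 0.1991, 0.3351] tool_rot: [0.926, 0.377, 0.002, 0.001] force: [3.7, -4.2, 2.2] finger_gap: 0.15 t: 29.45 tcp_pos: [0.5911, 0.1992, 0.3329] tool_rot: [0.926, 0.377, 0.003, 0.001] force: [3.4, -3.5, 3.2] finger_gap: 0.149
```

```bash
for i in 1 2; do python3 -m jog '[[[0,0,-1,0],[0,0,-1,0],[0,0,-0.5,0],[0,0,0,0],[0,0,0,0],[0,0,0,0],[0,0,0,0],[0,0,0,0]]]'|tr '\n' ' ';done
```

```text
t: 30.45 tcp_pos: [0.5914, 0.1992, 0.3307] tool_rot: [0.926, 0.377, 0.003, 0.001] force: [3.7, -4.0, 4.5] finger_gap: 0.148 t: 31.45 tcp_pos: [0.5917, 0.1991, 0.3286] tool_rot: [0.926, 0.377, 0.004, 0.002] force: [4.3, -5.2, 4.9] finger_gap: 0.145
```

```bash
for i in 1 2; do python3 -m jog '[[[0,0,-1,0],[0,0,-1,0],[0,0,-0.5,0],[0,0,0,0],[0,0,0,0],[0,0,0,0],[0,0,0,0],[0,0,0,0]]]'|tr '\n' ' ';done
```

```text
t: 32.45 tcp_pos: [0.592, 0.1989, 0.326] tool_rot: [0.926, 0.377, 0.004, 0.002] force: [5.2, -5.9, 5.8] finger_gap: 0.144 t: 33.45 tcp_pos: [0.591, 0.199, 0.321] tool_rot: [0.926, 0.377, 0.002, 0.001] force: [5.7, -3.3, -3.7] finger_gap: 0.146
```

Force dropped from +5.8 to -3.7 N and the lag vanished, so the pin has passed the nose. Next I'll find the hard stop.

```bash
for i in 1 2; do python3 -m jog '[[[0,0,-1,0],[0,0,-0.5,0],[0,0,0,0],[0,0,0,0],[0,0,0,0],[0,0,0,0],[0,0,0,0],[0,0,0,0]]]'|tr '\n' ' ';done
```

```text
t: 34.45 tcp_pos: [0.591, 0.199, 0.3205] tool_rot: [0.926, 0.377, 0.002, 0.001] force: [4.8, -5.3, 0.3] finger_gap: 0.148 t: 35.45 tcp_pos: [0.591, 0.199, 0.3193] tool_rot: [0.926, 0.377, 0.002, 0.001] force: [3.9, -3.9, 2.2] finger_gap: 0.147
```

```bash
for i in 1 2; do python3 -m jog '[[[0,0,-1,0],[0,0,-0.5,0],[0,0,0,0],[0,0,0,0],[0,0,0,0],[0,0,0,0],[0,0,0,0],[0,0,0,0]]]'|tr '\n' ' ';done; python3 ovl.py o4 225 215 56 84 7
```

```text
t: 36.45 tcp_pos: [0.5909, 0.1991, 0.3192] tool_rot: [0.926, 0.377, 0.002, 0.001] force: [3.1, -5.2, 7.7] finger_gap: 0.144 t: 37.45 tcp_pos: [0.5909, 0.199, 0.319] tool_rot: [0.926, 0.377, 0.002, 0.001] force: [1.1, -5.4, 14.1] finger_gap: 0.143 origin in upright mm [-1.400e+00  1.000e-01  1.639e+02] yaw err 0.05 F [ 1.1 -5.4 14.1] tau [-0.68  0.26  0.18] gap 0.143
```

View pics/o4.png

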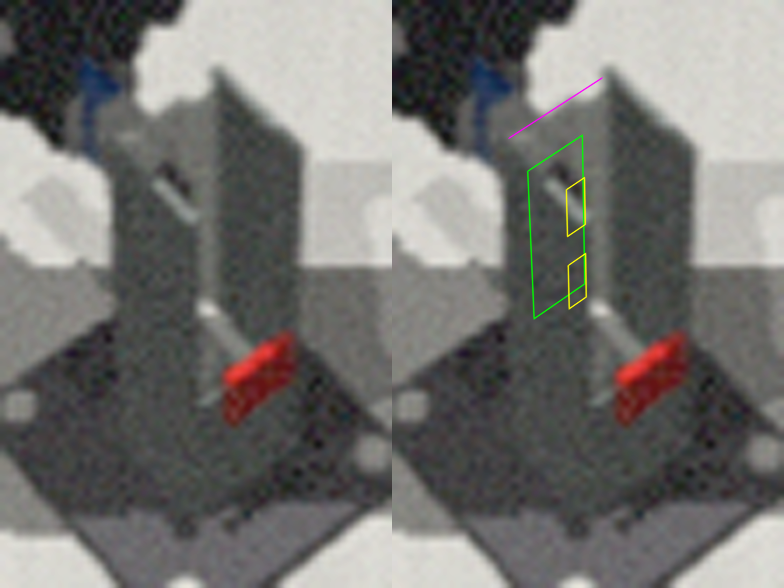

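It stopped at z = 0.319 with about 17 N, which is 22 mm of travel as described. I'll unload, then compare the red tab with its initial position.

```bash
python3 -m jog '[[[0.4,-0.4,1.5,0],[0,0,1.3,0],[0,0,0,0],[0,0,0,0],[0,0,0,0],[0,0,0,0],[0,0,0,0],[0,0,0,0]]]'|tr '\n' ' '
cat > red.py <<'E'
from h import *
import sys
grab(sys.argv[1])
for f in ["side0","o3_raw","o4_raw",sys.argv[1]+"_side"]:
    im=cv2.imread(f"pics/{f}.png")[255:290,240:285].astype(float)
    w=np.clip(im[...,2]-np.maximum(im[...,0],im[...,1])-40,0,None);y,x=np.mgrid[255:290,240:285]
    print(f,((w*x).sum()/w.sum()).round(2),((w*y).sum()/w.sum()).round(2),w.sum())
E
python3 red.py r1
```

```text
t: 38.5 tcp_pos: [0.5911, 0.1989, 0.3192] tool_rot: [0.926, 0.377, 0.002, 0.001] force: [2.3, -5.0, 5.7] finger_gap: 0.144 side0 261.45 266.38 1697.0
o3_raw 260.76 267.12 1624.0
o4_raw 260.95 266.92 1633.0
r1_side 260.85 266.96 1598.0
```

```bash
python3 -m jog '[[[0.5,-0.5,0.8,0],[0.4,-0.4,0.5,0],[0,0,0,0],[0,0,0,0],[0,0,0,0],[0,0,0,0],[0,0,0,0],[0,0,0,0]]]'|tr '\n' ' '
python3 - <<'E'
import cv2,numpy as np
a=cv2.imread("pics/side0.png",0).astype(np.float32);b=cv2.imread("pics/r1_side.png",0).astype(np.float32);o=cv2.imread("pics/o3_raw.png",0).astype(np.float32)
for n,(x,y,w,h) in dict(spray=(270,305,40,55),mug=(228,325,50,50),pinkA=(320,270,60,60),footlow=(235,280,40,25),bowl=(150,255,40,40)).items():
    s=np.s_[y:y+h,x:x+w];H=cv2.createHanningWindow((w,h),cv2.CV_32F)
    print(n,np.round(cv2.phaseCorrelate(a[s],b[s],H)[0],2),np.round(cv2.phaseCorrelate(a[s],o[s],H)[0],2))
E
```

```text
t: 39.6 tcp_pos: [0.591, 0.1981, 0.3193] tool_rot: [0.926, 0.377, -0.0, -0.0] force: [3.7, 0.5, 0.4] finger_gap: 0.145 spray [0.03 0.18] [0.02 0.09]
mug [-0.05 -0.06] [ 0.09 -0.06]
pinkA [ 0.41 -0.08] [ 0.25 -0.45]
footlow [0.19 0.54] [-0.11  0.76]
bowl [-0.05 -0.05] [0.16 0.04]
```

Nearby things have not moved. The tab stands as it did before the catch was touched (o3), within 0.2 px. Releasing.

```bash
python3 -m jog '[[[0,0,0,0],[0,0,0,0],[0,0,0,0],[0,0,0,0],[0,0,0,0],[0,0,0,0],[0,0,0,0],[0,0,0,0]]]' 50 20|tr '\n' ' ';  python3 -m jog '[[[0,0,4,0],[0,0,8,0],[0,0,15,0],[0,0,25,0],[0,0,35,0],[0,0,35,0],[20,-40,0,0],[20,-50,0,0]]]'|tr '\n' ' '; python3 -m jog '[[[0,-60,0,0],[0,-60,0,0],[0,-60,0,0],[0,-50,0,0],[0,0,0,0],[0,0,0,0],[0,0,0,0],[0,0,0,0]]]'|tr '\n' ' ';python3 red.py r2;python3 - <<'E'
import cv2,numpy as np
o=[]
for n,(x,y) in dict(top=(140,150),side=(205,195)).items():
    o.append(cv2.resize(cv2.imread(f"pics/r2_{n}.png")[y:y+110,x:x+75],None,fx=5,fy=5,interpolation=cv2.INTER_CUBIC))
cv2.imwrite("pics/r2.png",np.hstack(o))
E
```

```text
t: 40.6 tcp_pos: [0.5911, 0.1981, 0.3193] tool_rot: [0.926, 0.377, -0.0, -0.0] force: [0.3, -0.1, 0.2] finger_gap: 0.505 t: 41.6 tcp_pos: [0.6313, 0.1083, 0.4438] tool_rot: [0.926, 0.378, 0.002, 0.001] force: [-0.6, -0.5, 0.0] finger_gap: 0.5 t: 42.6 tcp_pos: [0.6312, -0.1204, 0.4415] tool_rot: [0.926, 0.378, 0.0, -0.0] force: [0.2, 1.0, -0.0] finger_gap: 0.503 side0 261.45 266.38 1697.0
o3_raw 260.76 267.12 1624.0
o4_raw 260.95 266.92 1633.0
r2_side 261.52 266.22 1593.0
```

View pics/r2.png

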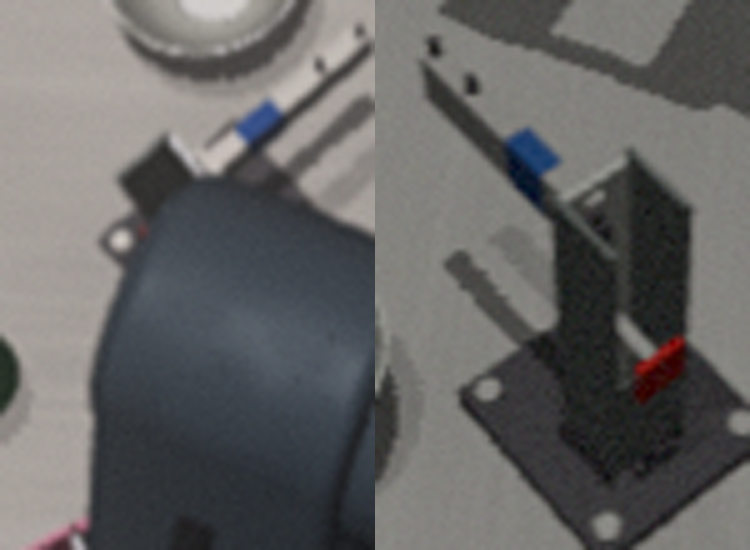

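The arm hangs level on the upright: sleeve at crop (530,160) and bar against the strip. The red tab at (660,370) is back within 0.2 px of its initial position.

```bash
python3 -c "
from station import manip
print(manip.sign_off())"
```

```text
the job is handed in; nothing more can be done
None
```

The blue-sleeved two-claw arm is on the dark upright with both claws in the slots, pressed down to its hard stop. I let go, moved the gripper clear and handed the job in at about 43 s.

- **Finding the height:** I felt for the top of the strip with the arm's heel. It was about 204 mm high, so the strip sits roughly 4 mm above its lowest setting. The camera fit gave about 5 mm.
- **Insertion:** the claws entered level without catching, until the heel met the strip at about 8–9 N. I then lowered the arm in steps of 1.5–3 mm.
- **Click and stop:** the arm met about 8–9 N riding over the catch. The force dropped at the click, then rose to about 17 N at the hard stop after 22 mm of travel. These are end-of-step readings; the highest was about 17 N, well below the 35 N limit.
- **Last checks:** with the gripper away, the arm hangs level on the upright. The red tab is within 0.2 px of its first position, so the catch looks fully out. Image correlation showed the mug, spray bottle and bowl had not moved.
- **What disagreed or was not checked:**
    - The tab appeared about 0.7 px off while the gripper was overhead, even before the catch was touched. I put that down to shadow, and it went away once the gripper left.
    - I did not pull upward to test the catch.
    - I did not re-check the spare arm, rolling pin, brush or scraper in a final image.

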